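# Put the bench tools back on their inlays

### The job

The shift is over: put the four tools back, each flat on the rubber inlay that shows its own silhouette, the same way round as the silhouette and covering it; mind that the two spanners differ in size. Set each tool down rather than dropping it, and leave the mug and the tape measure standing where they are.

Things in the scene. Friction and masses are not known exactly. Their poses are not given: they have to be found in the camera images.
- hammer: stubby ball-pein hammer lying flat, 155 mm long. Origin at the underside, x along the handle to the head, z up. Steel head crosswise at x = 44 mm, 27 mm thick, flat face at y = 44, ball at y = -44. Wood handle, mid-height 13.5 mm: neck 18 wide, 20 high, x -11 to 31; grip 24 wide, 27 high, x -97 to -11. About 0.28 kg, balance near x = 25; hold at about x = 2.
- large_spanner: larger of two steel combination spanners, lying flat, 156 mm long, 8 mm thick all over. Origin at the underside on the centre line; x along the shaft to the closed ring end (ring centre x = 46 mm, 23 mm across), z up; open jaw at x = -100 to -74, 26 mm wide; shaft 12 mm wide in y. About 0.10 kg; hold the shaft near x = -20 mm.
- small_spanner: smaller of two steel combination spanners, same shape, lying flat, 119 mm long, 7 mm thick all over. Origin at the underside on the centre line; x along the shaft to the closed ring end (ring centre x = 31 mm, 17 mm across), z up; open jaw at x = -80 to -61, 18 mm wide; shaft 9 mm wide in y. About 0.05 kg; hold the shaft near x = -18 mm.
- square: engineer's try square, an L of steel lying flat. Dark stock: x -60 to 20 mm, y -45 to -23, 16 mm high. Bright blade, 3 mm thick, 7 mm off the ground: x 2 to 20, from the stock to y = 46. Origin at underside level, inside the L, 34 mm from the stock's centre line; x along the stock to the corner, y along the blade away from the stock, z up. About 0.23 kg; hold the stock near x = -18, y = -34.
- hammer_inlay: fixed dark rubber tile, 175 x 105 x 4 mm (all four alike), white silhouette of the hammer on top. Origin at the middle of the underside, 4 mm below the top face; x along the silhouette (175 mm side), z up. The tool covers the silhouette when its origin is above the point x = 20 mm, y = 0 of the tile and its x axis points the same way as the tile's.
- large_spanner_inlay: fixed dark rubber tile, 175 x 105 x 4 mm (all four alike), white silhouette of the large spanner (156 mm long) on top. Origin at the middle of the underside, 4 mm below the top face; x along the silhouette (175 mm side), z up. The tool covers the silhouette when its origin is above the point x = 20 mm, y = 0 of the tile and its x axis points the same way as the tile's.
- small_spanner_inlay: fixed dark rubber tile, 175 x 105 x 4 mm (all four alike), white silhouette of the small spanner (119 mm long) on top. Origin at the middle of the underside, 4 mm below the top face; x along the silhouette (175 mm side), z up. The tool covers the silhouette when its origin is above the point x = 20 mm, y = 0 of the tile and its x axis points the same way as the tile's.
- square_inlay: fixed dark rubber tile, 175 x 105 x 4 mm (all four alike), white silhouette of the try square (an L) on top. Origin at the middle of the underside, 4 mm below the top face; x along the silhouette (175 mm side), z up. The tool covers the silhouette when its origin is above the point x = 20 mm, y = 0 of the tile and its x axis points the same way as the tile's.
- mug: blue ceramic mug standing upright among the tools, 76 mm across, 92 mm high, handle on its +y side; origin at the centre of its underside. Not to be disturbed.
- tape: black tape measure standing upright among the tools, 64 x 34 mm, 62 mm high; origin at the centre of its underside. Not to be disturbed.
There are look-alikes about, which are no part of the job. What is shaped like the small_spanner_inlay but red is not meant.

How it is judged:
At the end, for the whole second after the job is handed in: Each tool lies flat (0.12 rad) on top of its own inlay, within 12 mm of its silhouette lengthwise and crosswise, within 0.2 rad and the same way round, released and at rest; mug and tape measure upright and within 25 mm of where they began (x of hammer in the frame of hammer_inlay between 0.008 and 0.032 m and y of hammer in the frame of hammer_inlay between -0.012 and 0.012 m and x of hammer_inlay in the frame of hammer below 0 m and angle between the x axis of hammer and the x axis of hammer_inlay, either way round below 0.2 rad and angle between each of hammer, large_spanner, small_spanner, square's own z axis and vertical below 0.12 rad and z of hammer in the frame of hammer_inlay between 0.001 and 0.009 m and linear speed of each of hammer, large_spanner, small_spanner, square below 0.02 m/s and contact force between the fingers and hammer below 0.05 N and x of large_spanner in the frame of large_spanner_inlay between 0.008 and 0.032 m and y of large_spanner in the frame of large_spanner_inlay between -0.012 and 0.012 m and x of large_spanner_inlay in the frame of large_spanner below 0 m and angle between the x axis of large_spanner and the x axis of large_spanner_inlay, either way round below 0.2 rad and z of large_spanner in the frame of large_spanner_inlay between 0.001 and 0.009 m and contact force between the fingers and large_spanner below 0.05 N and x of small_spanner in the frame of small_spanner_inlay between 0.008 and 0.032 m and y of small_spanner in the frame of small_spanner_inlay between -0.012 and 0.012 m and x of small_spanner_inlay in the frame of small_spanner below 0 m and angle between the x axis of small_spanner and the x axis of small_spanner_inlay, either way round below 0.2 rad and z of small_spanner in the frame of small_spanner_inlay between 0.001 and 0.009 m and contact force between the fingers and small_spanner below 0.05 N and x of square in the frame of square_inlay between 0.008 and 0.032 m and y of square in the frame of square_inlay between -0.012 and 0.012 m and x of square_inlay in the frame of square below 0 m and angle between the x axis of square and the x axis of square_inlay, either way round below 0.2 rad and z of square in the frame of square_inlay between 0.001 and 0.009 m and contact force between the fingers and square below 0.05 N and distance of each of mug, tape from where it was at the start of the episode below 0.025 m and angle between each of mug, tape's own z axis and vertical below 0.1 rad); the robot touches nothing.
It fails at once if a tool is let go more than 40 mm above the bench ((height (world z) of hammer above 0.04 m and contact force between the fingers and hammer below 0.01 N) or (height (world z) of large_spanner above 0.04 m and contact force between the fingers and large_spanner below 0.01 N) or (height (world z) of small_spanner above 0.04 m and contact force between the fingers and small_spanner below 0.01 N) or (height (world z) of square above 0.04 m and contact force between the fingers and square below 0.01 N)).
It fails at once if the mug is shoved more than 25 mm or tipped (distance of mug from where it was at the start of the episode above 0.025 m or angle between mug's own z axis and vertical above 0.4 rad).
It fails at once if the tape measure is shoved more than 25 mm or tipped (distance of tape from where it was at the start of the episode above 0.025 m or angle between tape's own z axis and vertical above 0.4 rad).
It also fails if it takes over 115 s, if anything falls off the work surface, if the arm or the gripper's body presses on something with over 40 N, if the wrist force passes 120 N, or if a joint passes its speed limit or range.

### The arm

A 7-joint arm with a two-finger parallel gripper is mounted at the origin on the work surface. World frame = base frame: x ahead of the robot, y to its left, z up, the work surface at z = 0. Lengths are in m, angles in rad, forces in N, time in s.
With the tool pointing down it reaches from about 0.425 to 0.875 m from the base axis. Payload 9.9 kg.
Tool frame: the origin (TCP) lies at the very end of the fingers, on their centre line; the grasp point (between the pads) lies 19 mm behind it (tcp_to_grasp is the distance from the TCP to the grasp point, in m); z points along the fingers, y is the line along which they close (so a half turn about z gives the same grasp; the last joint's range is limited). The gripper opens to 85 mm and grips with 20 to 120 N. Pads are 22 mm wide; open, the fingers measure 114 mm over their backs; the gripper's body (76 mm by 85 mm) begins 54 mm behind the grasp point. The pads swing forward as they close: fully open they stand 13 mm farther back than shut.
Start: joints at [-1.278, 0.576, 0.025, 1.437, -0.015, 1.129, -0.057], TCP at [0.248, 0.628, 0.231] pointing down, gripper open.
Joint ranges: [-2.76, 2.76], [-0.34, 2.15], [-1.52, 1.57], [0.19, 2.46], [-1.09, 4.23], [0.17, 1.99], [-2.82, 2.82]. Speed limits (rad/s): [2.22, 2.22, 3.01, 3.01, 3.14, 3.14, 3.14].

### API

Orientations are given as a rotation vector (axis times angle).
In Python, from station import reach, servo_line, move_joints, gripper_to, sleep, ik, observe, snapshot, IKError, job_done, look_for, cut_out, tcp_to_grasp gives the robot as it stands. Calls block until the motion is done:
- reach(position, orientation): joint-space move of the TCP to a pose.
- servo_line(position, vel=0.15, frame=None): straight line of the TCP; frame=None keeps the orientation; vel is the mean speed in m/s.
- move_joints(angles): joint-space move.
- gripper_to(opening): opening from 0.0 (shut) to 1.0 (fully open); the grip force is fixed at half the most; returns when the fingers have stopped.
- sleep(seconds).
- ik(position, orientation): joint angles nearest the present ones, or None.
- observe(): the state.
- snapshot(name): name is "scene" or "top" or "wrist"; returns a dict with "pixels" (384x512x3 uint8, red, green, blue), "z_map" (384x512 float32, m along the optical axis (not along the pixel's ray), 0 where there is no reading), "vfov" (degrees; the focal length in pixels is half the picture's height over the tangent of half this angle, whatever the lens; pixels are square), "cx", "cy" (the principal point, pixels), "camera_from_world" (4x4, takes a point from world to camera coordinates). Camera axes: x right, y up, looking along -z (the intrinsics and any distortion apply to the point x, -y, -z); pixel columns grow to the right and rows downward; lengths in m; the calibration is good to about 2 mm. A picture is of the moment at which its call begins.
A pose or a line that the arm cannot do raises IKError and nothing moves.
- job_done(): hands the job in; it is judged then, once.
Trained networks look in the newest picture that a camera, given by its name, has taken for a name from the list of things; names that differ only in an ending like _2 or _b are one class to them, and where a whole thing is asked for, a point or a joint stands for the part that bears it (a point fixed in the world has none). Each returns a list of dicts, best first, with "p" (0 to 1); they miss things now and then, are a little off and sometimes report something else, mostly with a low value. They report only what shows in the picture. A call takes as long as a camera call. They do not tell look-alikes from the thing itself.
- look_for(camera, label): "location" ([row, column] in pixels, amid what is visible of it).
- cut_out(camera, label): "mask" (384x512 bool, what is visible of it) and "location" ([row, column] in pixels, amid what is visible of it).
The state is a dict: "clock": time; "qpos": joint angles; "qvel": joint speeds; "joint_torque": joint torques, N m; "tcp_pos": TCP position; "orientation": TCP orientation; "contact_force": force on the tool from outside, world axes, zero at the start; "torque": the same for the moment, N m; "gripper_width": opening from 0.0 (shut) to 1.0 (fully open); "grip_force": force on a finger pad.
Only numpy, scipy, OpenCV 4.12 (cv2) and the standard library are available. Lean on these libraries where they do the work, as an engineer would, in place of code of your own. Each camera call takes 0.05 s, during which the arm holds its last target. There are 200 camera calls.

## Working session

There is one attempt and no reset: what is moved stays moved. The work goes in short steps, each a Python script; the robot and the scene stay as the last script left them, time stands still between calls to the robot, and variables do not carry over. Pictures are saved under pics/ and viewed, at most 14 in all, crops included, and the job is handed in when it is done.

```bash
ls; mkdir -p pics; python3 - <<'E'
from station import *
import cv2,numpy as np
for n in ["top","scene"]:
    s=snapshot(n); np.savez(f"pics/{n}0.npz",**s)
    im=s["pixels"][:,:,::-1]; cv2.imwrite(f"pics/{n}0.png",cv2.resize(im,(800,600),interpolation=cv2.INTER_CUBIC))
    print(n,s["vfov"],s["cx"],s["cy"],s["camera_from_world"].round(3).tolist(),[k for k in s])
    for l in ["hammer","large_spanner","small_spanner","square","hammer_inlay","large_spanner_inlay","small_spanner_inlay","square_inlay","mug","tape"]:
        print(l,[(round(d["p"],2),[int(v) for v in d["location"]]) for d in look_for(n,l)])
o=observe();print(o["clock"],o["orientation"],tcp_to_grasp)
E
```

```text
pics
top 47.03741859716991 257.41217546452117 193.90413888912397 [[0.009, -1.0, 0.02, 0.008], [0.985, 0.012, 0.172, -0.43], [-0.172, 0.018, 0.985, -0.989], [0.0, 0.0, 0.0, 1.0]] ['pixels', 'z_map', 'vfov', 'cx', 'cy', 'camera_from_world']
hammer [(0.8, [116, 193])]
large_spanner [(0.55, [189, 333])]
small_spanner [(0.5, [132, 406])]
square [(0.75, [193, 403])]
hammer_inlay [(0.95, [201, 106])]
large_spanner_inlay [(0.68, [192, 193])]
small_spanner_inlay [(0.98, [278, 382]), (0.65, [115, 322])]
square_inlay [(0.88, [126, 116])]
mug [(0.64, [98, 263])]
tape [(0.65, [180, 262])]
scene 53.78641832375853 252.10697496871703 193.45676581380374 [[0.739, 0.673, 0.02, -0.346], [-0.507, 0.537, 0.674, 0.21], [0.443, -0.509, 0.738, -1.08], [0.0, 0.0, 0.0, 1.0]] ['pixels', 'z_map', 'vfov', 'cx', 'cy', 'camera_from_world']
hammer [(0.78, [196, 351])]
large_spanner [(0.82, [241, 192])]
small_spanner [(0.84, [364, 162])]
square [(0.7, [299, 117])]
hammer_inlay [(0.65, [125, 323])]
large_spanner_inlay [(0.83, [162, 287])]
small_spanner_inlay [(0.87, [222, 84]), (0.84, [296, 263])]
square_inlay [(0.87, [156, 380]), (0.39, [126, 324])]
mug [(0.97, [238, 321])]
tape [(0.75, [193, 248])]
1.1 [-5.88348157e-01 -3.08599477e+00  3.01124684e-05] 0.0187
```

View pics/top0.png

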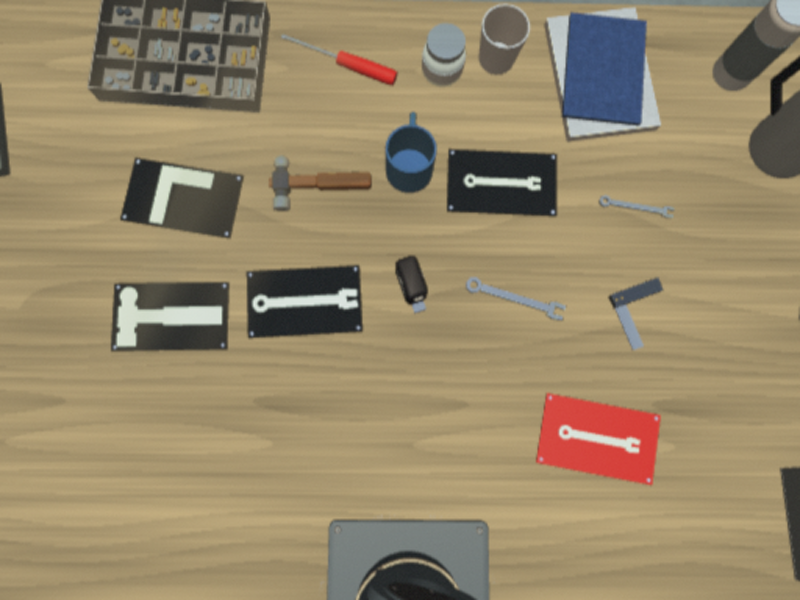

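View pics/scene0.png

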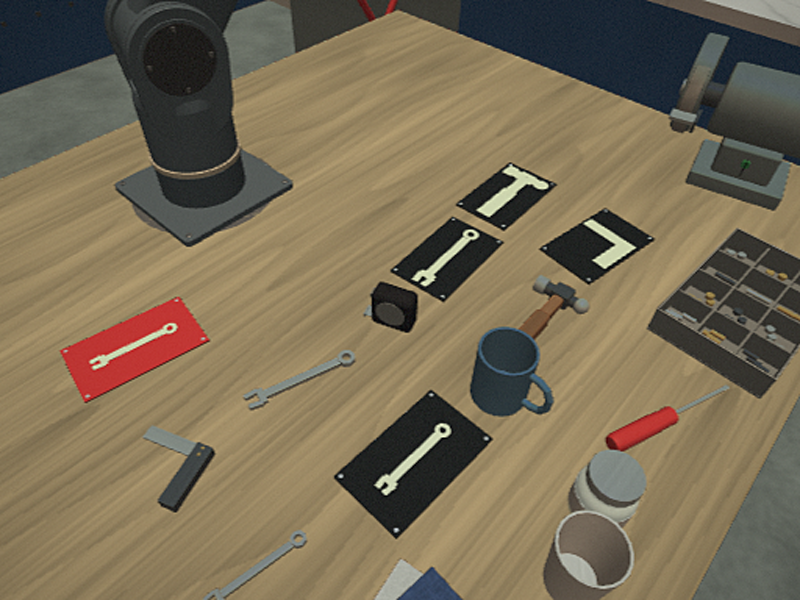

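The top view (800x600) shows:
- **Small-spanner inlay:** black at (502,182). The red look-alike at (598,438) is not meant.
- **Spanners:** small at (636,207), large at (516,298).
- **Other tools:** hammer at (320,181), square at (635,305).
- **Other inlays:** square (182,197), hammer (170,316), large spanner (304,301).
- **Other look-alike:** the screwdriver at (365,67).

All x axes point roughly image-left, which is world +y. Next I'll fit models to the network masks.

```bash
cat > h.py <<'E'
from station import *
import cv2,numpy as np
from scipy.optimize import minimize
from scipy.spatial.transform import Rotation as Ro
def box(x0,x1,y0,y1,z0,z1): return np.array([(x,y,z) for x in(x0,x1) for y in(y0,y1) for z in(z0,z1)])/1e3
def disc(c,r,h): return np.array([(c+r*np.cos(a),r*np.sin(a),z) for a in np.arange(0,6.28,.5) for z in(0,h)])/1e3
TILE=[box(-87.5,87.5,-52.5,52.5,0,4)]
M=dict(hammer=[box(30.5,57.5,-30,44,0,27),box(35,53,-44,-30,4,22),box(-11,31,-9,9,3.5,23.5),box(-97,-11,-12,12,0,27)],
 large_spanner=[disc(46,11.5,8),box(-90,40,-6,6,0,8),box(-100,-74,-13,13,0,8)],
 small_spanner=[disc(31,8.5,7),box(-75,28,-4.5,4.5,0,7),box(-80,-61,-9,9,0,7)],
 square=[box(-60,20,-45,-23,0,16),box(2,20,-23,46,7,10)])
C0=dict(hammer=-20,large_spanner=-21,small_spanner=-20,square=-20)
def T(p,z=0):
    c,s=np.cos(p[2]),np.sin(p[2]); return np.array([[c,-s,0,p[0]],[s,c,0,p[1]],[0,0,1,z]])
def proj(s,P):
    q=P@s["camera_from_world"][:3,:3].T+s["camera_from_world"][:3,3]
    f=192/np.tan(np.radians(s["vfov"])/2)
    return np.c_[s["cx"]+f*q[:,0]/-q[:,2],s["cy"]+f*q[:,1]/q[:,2]]
def unproj(s,rc,z):
    f=192/np.tan(np.radians(s["vfov"])/2); m=s["camera_from_world"]
    d=m[:3,:3].T@np.array([(rc[1]-s["cx"])/f,-(rc[0]-s["cy"])/f,-1]); o=-m[:3,:3].T@m[:3,3]
    return o+d*(z-o[2])/d[2]
def polys(s,boxes,p,z=0):
    A=T(p,z); return [cv2.convexHull(proj(s,b@A[:,:3].T+A[:,3]).astype(np.float32))[:,0] for b in boxes]
K=4
def render(s,boxes,p,z=0):
    im=np.zeros((384*K,512*K),np.uint8)
    for h in polys(s,boxes,p,z): cv2.fillConvexPoly(im,np.round(((h+.5)*K-.5)*16).astype(np.int32),1,shift=4)
    return im
def fit(s,mask,boxes,cx0,z=0,p0=None):
    big=cv2.resize(mask.astype(np.uint8),None,fx=K,fy=K,interpolation=cv2.INTER_NEAREST)
    if p0 is None:
        rc=np.argwhere(mask); W=np.array([unproj(s,r,z+.004)[:2] for r in rc]); m=W.mean(0)
        u=np.linalg.svd(W-m,full_matrices=False)[2][0]; u*=np.sign(u[1])
        (c,_,_)=cv2.minAreaRect(W.astype(np.float32)); starts=[np.r_[np.array(c)-u*cx0/1e3,np.arctan2(u[1],u[0])+d] for d in(-.6,-.3,0,.3,.6)]
    else: starts=[p0]
    def cost(x):
        r=render(s,boxes,x,z); return -(r&big).sum()/(r|big).sum()
    best=None
    for p in starts:
        o=minimize(cost,p,method="Nelder-Mead",options=dict(initial_simplex=np.vstack([p]+[p+d for d in np.diag([.01,.01,.1])]),xatol=2e-4,fatol=1e-4))
        if best is None or o.fun<best.fun: best=o
    return best.x,-best.fun
E
cat > m.py <<'E'
from h import *
import json
s=snapshot("top"); im=cv2.resize(s["pixels"][:,:,::-1],None,fx=2.5,fy=2.5,interpolation=cv2.INTER_CUBIC); R={}
for n in list(M)+[k+"_inlay" for k in M]:
    L=cut_out("top",n)
    if n=="small_spanner_inlay": L=[d for d in L if d["location"][0]<200]
    mask=L[0]["mask"]; b,c=(M[n],C0[n]) if n in M else (TILE,0)
    p,i=fit(s,mask,b,c); R[n]=p.tolist()
    print(n,round(L[0]["p"],2),p.round(4),"iou",round(i,3),"r",round(np.hypot(*p[:2]),3))
    bs=[(b,p)]
    if n not in M:
        bs.append((M[n[:-6]],np.r_[(T(p)@[.02,0,0,1])[:2],p[2]]))
    for bb,q in bs:
        for h in polys(s,bb,q,0 if bb is b else .0): cv2.polylines(im,[np.int32((h+.5)*2.5)],1,(0,0,255) if n in M else (0,255,0),1)
for n in("mug","tape"):
    print(n,unproj(s,look_for("top",n)[0]["location"],.04).round(3))
json.dump(R,open("pose.json","w"))
cv2.imwrite("pics/fit.png",im[180:620,130:930 if 0 else 1110][:, :][:, 0:980]) 
a=im[180:620,130:1130]; cv2.imwrite("pics/fit.png",cv2.resize(a,(800,352),interpolation=cv2.INTER_AREA))
E
python3 m.py
```

```text
hammer 0.7 [0.577  0.2367 0.7499] iou -0.0 r 0.624
large_spanner 0.83 [ 0.4822 -0.138   1.2759] iou -0.0 r 0.502
small_spanner 0.47 [ 0.615  -0.2835  0.4398] iou -0.0 r 0.677
square 0.81 [ 0.4067 -0.4093  2.467 ] iou -0.0 r 0.577
hammer_inlay 0.97 [ 0.3943  0.5869 -1.7435] iou -0.0 r 0.707
large_spanner_inlay 0.82 [ 0.5276  0.3085 -0.9421] iou -0.0 r 0.611
small_spanner_inlay 0.91 [ 0.7233  0.0032 -1.0754] iou -0.0 r 0.723
square_inlay 0.67 [ 0.5822  0.5811 -1.9434] iou -0.0 r 0.823
mug [0.663 0.007 0.04 ]
tape [0.465 0.002 0.04 ]h.py:38: RuntimeWarning: overflow encountered in scalar negative
  r=render(s,boxes,x,z); return -(r&big).sum()/(r|big).sum()
```

View pics/fit.png

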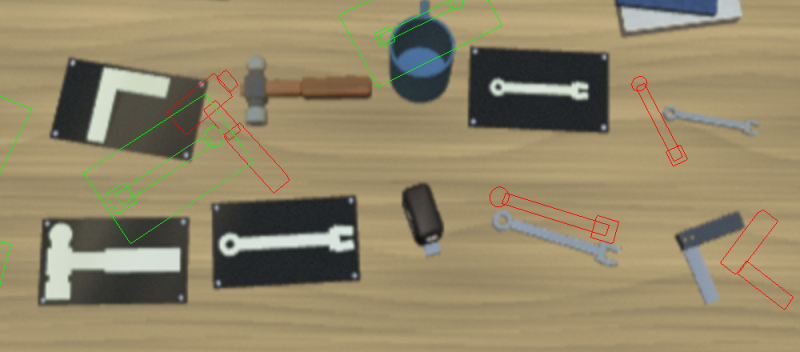

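The overlays missed their targets because the cost function overflowed on an unsigned negation. I'll fix that and rerun.

```bash
sed -i 's/return -(r&big).sum()\/(r|big).sum()/return -float((r\&big).sum())\/float((r|big).sum())/' h.py; sed -i 's/fit.png/fit2.png/' m.py; python3 m.py
```

```text
hammer 0.86 [0.6258 0.1609 1.5967] iou 0.806 r 0.646
large_spanner 0.8 [ 0.4537 -0.1408  1.2786] iou 0.725 r 0.475
small_spanner 0.49 [ 0.601  -0.3393  1.3935] iou 0.659 r 0.69
square 0.72 [ 0.4176 -0.3418  1.9418] iou 0.911 r 0.54
hammer_inlay 0.77 [0.4134 0.3662 1.5858] iou 0.983 r 0.552
large_spanner_inlay 0.84 [0.4386 0.1631 1.6386] iou 0.971 r 0.468
small_spanner_inlay 0.62 [ 0.6355 -0.1454  1.5422] iou 0.975 r 0.652
square_inlay 0.66 [0.6017 0.3598 1.4129] iou 0.97 r 0.701
mug [0.657 0.014 0.04 ]
tape [0.464 0.002 0.04 ]
```

View pics/fit2.png

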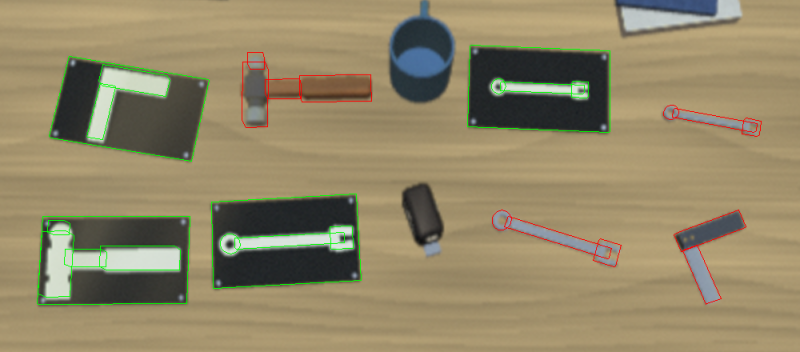

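The fits now lie on the tools and tiles: the black small inlay at crop (538,88) matches the small spanner, and the large one sits at (285,241). One close crop to confirm that choice, plus an IK check.

```bash
cat >> h.py <<'E'
import json
HOLD=dict(hammer=(.007,0),large_spanner=(-.02,0),small_spanner=(-.018,0),square=(-.018,-.034))
def rot(yaw,sg):
    u=sg*np.array([np.cos(yaw),np.sin(yaw),0]); z=np.array([0,0,-1.]); return Ro.from_matrix(np.c_[u,np.cross(z,u),z]).as_rotvec()
def at(p,h): return (T(p)@[h[0],h[1],0,1])[:2]
E
python3 - <<'E'
from h import *
R=json.load(open("pose.json"))
for n in M:
    t=R[n+"_inlay"]; g=np.r_[at(t,(.02,0)),t[2]]
    for sg in(1,-1):
        for q in(R[n],g):
            for z in(.002,.2):
                a=ik(np.r_[at(q,HOLD[n]),z],rot(q[2],sg)); print(n,sg,z,None if a is None else np.round(a,2))
s=np.load("pics/top0.npz")["pixels"][:,:,::-1]
cv2.imwrite("pics/crop.png",cv2.resize(s[85:215,275:445],(800,612))[:600])
E
```

```text
hammer 1 0.002 [-0.5   0.81  0.28  1.73 -0.34  0.64 -0.  ]
hammer 1 0.2 [-0.58  0.59  0.41  1.57 -0.26  1.04 -0.07]
hammer 1 0.002 [-0.95  0.73  0.17  1.94 -0.24  0.49 -0.59]
hammer 1 0.2 [-1.06  0.47  0.33  1.77 -0.18  0.93 -0.64]
hammer -1 0.002 [-0.08  0.82 -0.43  1.72  0.48  0.72  2.41]
hammer -1 0.2 [-0.09  0.58 -0.4   1.55  0.25  1.06  2.61]
hammer -1 0.002 [-0.59  0.74 -0.39  1.93  0.5   0.57  1.84]
hammer -1 0.2 [-0.53  0.48 -0.47  1.75  0.25  0.97  2.06]
large_spanner 1 0.002 [ 0.18  0.65  0.1   2.19 -0.2   0.31  0.15]
large_spanner 1 0.2 [-0.46  0.53  1.08  2.01 -0.58  0.95  0.63]
large_spanner 1 0.002 [-0.56  0.65  0.16  2.21 -0.32  0.3  -0.06]
large_spanner 1 0.2 [-0.75  0.33  0.4   2.02 -0.17  0.83 -0.19]
large_spanner -1 0.002 [ 0.52  0.67 -0.41  2.17  0.65  0.42  2.43]
large_spanner -1 0.2 [-0.54  0.7   1.36  2.01 -0.78  1.11 -2.25]
large_spanner -1 0.002 [-0.23  0.65 -0.33  2.2   0.57  0.37  2.17]
large_spanner -1 0.2 [-0.17  0.32 -0.37  2.    0.15  0.85  2.58]
small_spanner 1 0.002 [ 0.25  0.89  0.4   1.59 -0.46  0.76  0.68]
small_spanner 1 0.2 [-0.    0.83  1.    1.
[... 183 characters left out ...]
1.05  0.91  1.6  -0.96  0.99 -2.06]
small_spanner -1 0.2 [-0.07  1.01  1.35  1.44 -0.98  1.46 -2.05]
small_spanner -1 0.002 [-0.32  1.01  0.91  1.73 -0.99  0.92 -2.16]
small_spanner -1 0.2 [-0.45  0.96  1.36  1.57 -0.95  1.4  -2.17]
square 1 0.002 [ 0.54  0.72  0.04  1.93 -0.05  0.49  0.99]
square 1 0.2 [ 0.12  0.55  0.71  1.77 -0.42  0.98  1.37]
square 1 0.002 [-0.71  0.9   0.25  1.49 -0.28  0.79 -0.51]
square 1 0.2 [-0.76  0.71  0.37  1.32 -0.26  1.16 -0.53]
square -1 0.002 [ 0.06  0.95  0.91  1.95 -1.06  0.82 -1.19]
square -1 0.2 [-0.11  0.85  1.36  1.78 -0.88  1.27 -1.29]
square -1 0.002 [-0.36  0.9  -0.41  1.47  0.43  0.85  2.07]
square -1 0.2 [-0.37  0.7  -0.41  1.3   0.28  1.19  2.19]
```

View pics/crop.png

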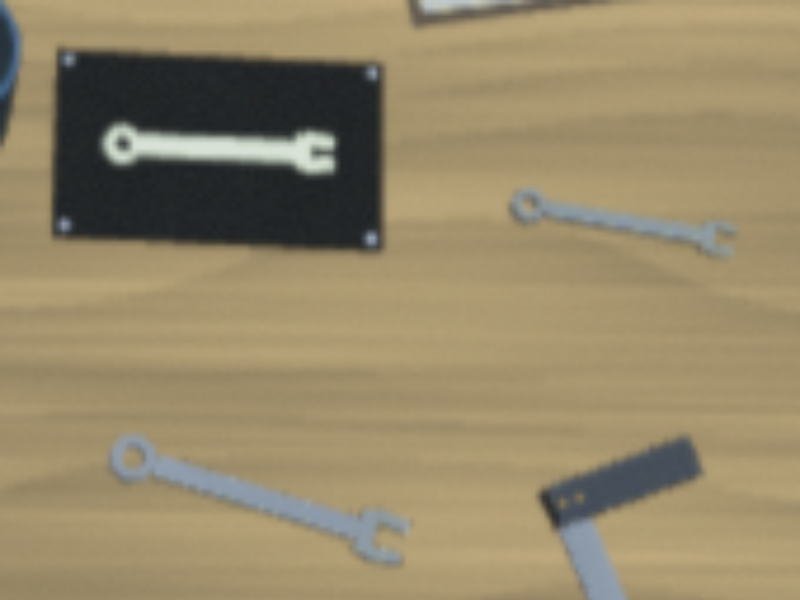

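The close crop confirms it: the black tile at (220,150) shows the small spanner, and the shorter spanner is at (620,222) while the longer one is at (260,500). I'll start with the hammer.

```bash
cat >> h.py <<'E'
ZG=dict(hammer=.003,large_spanner=.002,small_spanner=.002,square=.003)
OPEN=.6; UP=.2
def st(tag):
    o=observe(); print(tag,"t",round(o["clock"],1),"w",round(o["gripper_width"],3),"grip",round(o["grip_force"],1),"F",np.round(o["contact_force"],1),"tcp",np.round(o["tcp_pos"],4))
def pick(n,p):
    xy=at(p,HOLD[n]); o=rot(p[2],1)
    gripper_to(OPEN); reach(np.r_[xy,UP],o); servo_line(np.r_[xy,.05],vel=.2); servo_line(np.r_[xy,ZG[n]],vel=.06); st("down")
    gripper_to(0); st("closed"); servo_line(np.r_[xy,.06],vel=.08); servo_line(np.r_[xy,UP],vel=.2); st("up")
def place(n,t):
    g=np.r_[at(t,(.02,0)),t[2]]; xy=at(g,HOLD[n]); o=rot(g[2],1); z=ZG[n]+.005
    reach(np.r_[xy,UP],o); st("over"); servo_line(np.r_[xy,z+.04],vel=.2); servo_line(np.r_[xy,z],vel=.04); st("set"); sleep(.3)
    gripper_to(OPEN); st("open"); servo_line(np.r_[xy,.06],vel=.1); servo_line(np.r_[xy,UP],vel=.25)
E
cat > go.py <<'E'
from h import *
import sys
R=json.load(open("pose.json")); n=sys.argv[1]
pick(n,R[n])
if observe()["gripper_width"]>.03 and observe()["grip_force"]>5: place(n,R[n+"_inlay"])
else: print("LOST")
E
python3 go.py hammer
```

```text
down t 6.6 w 0.602 grip 0.0 F [-0.4  0.5 -0.4] tcp [0.6258 0.1678 0.0032]
closed t 7.0 w 0.192 grip 59.8 F [-0.1 -0.2  5.8] tcp [0.626  0.168  0.0036]
up t 8.7 w 0.194 grip 58.8 F [-0.4 -0.5 -3.2] tcp [0.6248 0.1679 0.1986]
over t 9.9 w 0.195 grip 58.8 F [-0.5 -0.8 -2.4] tcp [0.4144 0.392  0.1999]
set t 12.0 w 0.197 grip 58.8 F [ 0.7 -0.5 -2.6] tcp [0.4132 0.3933 0.0082]
open t 12.7 w 0.6 grip 0.0 F [0.1 0.3 0. ] tcp [0.4131 0.3932 0.0081]
```

Clean hammer cycle, taking about 7 s. Next the square, then the large spanner.

```bash
python3 go.py square; python3 go.py large_spanner
```

```text
down t 18.7 w 0.598 grip 0.0 F [-0.3  0.2 -1.1] tcp [ 0.4559 -0.3465  0.0032]
closed t 19.1 w 0.242 grip 59.3 F [-1.2  0.7  5.5] tcp [ 0.456  -0.3464  0.0036]
up t 20.8 w 0.232 grip 58.8 F [ 0.2  0.6 -2.5] tcp [ 0.4555 -0.3456  0.1988]
over t 23.4 w 0.239 grip 58.8 F [ 0.5 -0.3 -2.6] tcp [0.6362 0.3549 0.2003]
set t 25.4 w 0.236 grip 58.8 F [-0.7  0.4 -2.5] tcp [0.6358 0.3565 0.0083]
open t 26.1 w 0.601 grip 0.0 F [-0.1  0.2  0.6] tcp [0.6357 0.3565 0.0082]
down t 31.6 w 0.599 grip 0.0 F [-0.2 -0.2 -0.4] tcp [ 0.4479 -0.1601  0.0021]
closed t 32.0 w 0.11 grip 58.7 F [-0.5  1.2  6.1] tcp [ 0.4481 -0.1599  0.0024]
up t 33.7 w 0.112 grip 58.6 F [-0.6  0.4 -1.6] tcp [ 0.4474 -0.1594  0.199 ]
over t 35.0 w 0.111 grip 58.6 F [-0.2 -0.5 -1.1] tcp [0.4389 0.1618 0.2   ]
set t 37.0 w 0.113 grip 58.6 F [ 0.5  0.4 -0.8] tcp [0.4386 0.1631 0.0072]
open t 37.8 w 0.603 grip 0.0 F [0.1 0.2 0. ] tcp [0.4386 0.1631 0.007 ]
```

```bash
python3 go.py small_spanner; python3 - <<'E'
from h import *
move_joints([-1.278,.576,.025,1.437,-.015,1.129,-.057])  # start pose, clear of the top view
R=json.load(open("pose.json")); s=snapshot("top"); im=cv2.resize(s["pixels"][:,:,::-1],None,fx=2.5,fy=2.5,interpolation=cv2.INTER_CUBIC)
for n in M:
    t=np.array(R[n+"_inlay"]); g=np.r_[at(t,(.02,0)),t[2]]
    L=[d for d in cut_out("top",n)]
    for d in L[:2]:
        p,i=fit(s,d["mask"],M[n],C0[n],.004,g); A=np.linalg.inv(T(t)[:2,:2])
        print(n,round(d["p"],2),"iou",round(i,2),"in tile mm",(A@(p[:2]-t[:2])*1e3).round(1),"dyaw",round(p[2]-t[2],3))
    for h in polys(s,M[n],g,.004): cv2.polylines(im,[np.int32((h+.5)*2.5)],1,(0,255,0),1)
for n in("mug","tape"): print(n,unproj(s,look_for("top",n)[0]["location"],.04).round(3))
cv2.imwrite("pics/end.png",cv2.resize(im[180:620,130:1130],(800,352),interpolation=cv2.INTER_AREA)); st("end")
E
```

```text
down t 43.2 w 0.597 grip 0.0 F [-0.6  0.4  0. ] tcp [ 0.598  -0.3573  0.0023]
closed t 43.7 w 0.074 grip 59.0 F [-0.1  1.1  4.6] tcp [ 0.598  -0.3571  0.0025]
up t 45.4 w 0.073 grip 58.7 F [ 0.4  0.1 -1.4] tcp [ 0.5975 -0.3564  0.1986]
over t 46.3 w 0.072 grip 58.7 F [-0.2 -0.6 -0.2] tcp [ 0.6351 -0.145   0.1998]
set t 48.4 w 0.077 grip 58.7 F [ 0.  -0.8  0.2] tcp [ 0.6358 -0.1435  0.0073]
open t 49.1 w 0.603 grip 0.0 F [0.  0.2 0.5] tcp [ 0.6356 -0.1434  0.007 ]
hammer 0.78 iou 0.77 in tile mm [21.2 -0.2] dyaw -0.005
large_spanner 0.74 iou 0.59 in tile mm [20.5 -0.6] dyaw -0.009
small_spanner 0.55 iou 0.75 in tile mm [20.  -0.5] dyaw 0.011
square 0.74 iou 0.92 in tile mm [19.8 -0.1] dyaw -0.018
mug [0.662 0.008 0.04 ]
tape [ 0.468 -0.     0.04 ]
end t 53.9 w 0.601 grip 0.0 F [ 0.3 -0.4 -0.8] tcp [0.2484 0.6277 0.2311]
```

View pics/end.png

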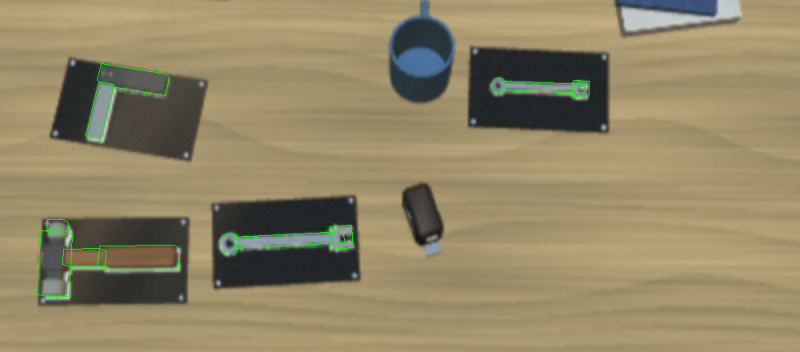

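All four tools cover their silhouettes: square (130,100), hammer (110,258), large spanner (285,241), small spanner (540,88). The mug and tape have not moved.

```bash
python3 -c "from station import *; print(job_done())"
```

```text
the job is handed in; nothing more can be done
None
```

I put all four tools back on their own inlays and handed the job in: in the last picture each fitted within about 1.5 mm and 0.02 rad of its silhouette, the mug and tape measure hadn't moved, and it took about 54 s; the hand-in returned no verdict.

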